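# Click the sliding jar stop into its notch on the spice rack

### The job

Push the upright sliding stop of the spice rack along towards the jars, past the first notch, until its sprung pin clicks into the middle one of the three notches, the last one in front of the jars, and leave it seated there. Only push it with the fingertips or the outside of the fingers: do not grip it, and do not shift the jars or the things standing about.

Things in the scene. Friction and masses are not known exactly. Their poses are not given: they have to be found in the camera images.
- rack: Pale wooden spice rack, fixed: board 80 x 320 x 12 mm, fence 32 mm high along its +x edge (guide rod above it at 43 mm), end wall 64 mm high at the +y end beyond two jars; the -y end is open. Origin: centre of its underside, on the worktop. Own +y runs along the rack from the open end towards the jars (the direction to push); -x is its front edge; z up.
- jar_stop (a joint): Travel of the sliding stop along the rack's +y, 0 to 0.17 m; at 0 the plate's middle plane is at rack y = -0.115. Starts at 0 to 0.035, short of all notches. It slides at 2 to 3 N and stays where it is left; the push falls to nothing as the pin drops into a notch, and leaving it takes about 8 to 12 N. Within about 1.5 mm of a notch's middle the pin seats by itself.
- push_face (a point): Point on the stop's near (-y) face where to push, 85 mm above the worktop; rack's axes. The stop is an upright aluminium plate 54 mm wide (rack x -24 to +30 mm), 8 mm thick along y, 16 to 118 mm above the worktop, with a black pin housing (22 x 24 mm, 32 to 50 mm high up) at its front edge over the strip. Its middle plane is 4 mm further along +y.
- stop_nose (a point): Point on the stop where its sprung ball pin (14 mm ball) meets the top of the strip, 33 mm in front of the rack's middle line and 24 mm above the worktop; in line along y with the plate's middle plane. Same axes as the rack.
- detent_pin (a joint): How far the sprung pin has dropped, in m: about 0.0004 while it rides on the strip, about 0.003 when it sits in a notch.
- strip: Steel strip with three notches, 10 mm wide, 12 mm high, 238 mm long, fixed on the rack's board along its front edge, its place along the rack differing by up to 18 mm either way. Own axes as the rack's; its origin is on its underside (12 mm above the worktop). V notches 12 mm wide along y, 4 mm deep, lie at y = -40, -5 and +30 mm from it.
- notch_a (a point): Middle of the mouth of the first notch, in the strip's top; the stop passes it first. Same axes as the rack.
- notch_b (a point): Middle of the mouth of the middle notch, the one wanted: the stop is seated when stop_nose is level with it along y. 35 mm beyond notch_a; 35 mm before the third notch, which lies beside the near jar.
- jar_near: Spice jar with a red cap, 45 mm across, 106 mm tall, standing loose on the rack's board, nearest the stop. Origin: centre of its underside. With the stop seated in the middle notch, 12 to 18 mm are free between plate and jar.
- jar_far: Spice jar with a white cap, 43 mm across, 100 mm tall, standing loose on the rack beyond the first jar. Origin: centre of its underside.
- garlic: Garlic bulb, 60 mm across, 59 mm high, loose on the worktop behind the rack. Origin: centre of its underside.
- salt_shaker: Salt shaker, 44 mm across, 90 mm high, loose on the worktop behind the rack. Origin: centre of its underside.
Things that resemble listed ones, but are neither listed nor needed, are in the scene too. What is shaped like the jar_near but yellow is not meant. Leave any green look-alike of the jar_far alone.

How it is judged:
At the end, for the whole second after the job is handed in: The stop rests with its pin dropped (more than 1.8 mm) in the middle notch, within 3 mm of the notch's middle along the rack; both jars stand upright within 8 mm of where they stood, garlic and salt shaker within 15 mm (y of stop_nose in the frame of notch_b between -0.003 and 0.003 m and value of joint detent_pin above 0.0018 m and velocity of joint jar_stop between -0.005 and 0.005 m/s and distance of each of jar_near, jar_far from where it was at the start of the episode below 0.008 m and angle between each of jar_near, jar_far's own z axis and vertical below 0.15 rad and distance of each of garlic, salt_shaker from where it was at the start of the episode below 0.015 m); the robot touches nothing.
It fails at once if the stop is gripped: its plate or its housing pressed by the fingers on the near and the far half at once, more than 3 N each ((contact force between the fingers and jar_stop_c0 above 3 N or contact force between the fingers and jar_stop_c2 above 3 N) and (contact force between the fingers and jar_stop_c1 above 3 N or contact force between the fingers and jar_stop_c3 above 3 N)).
It fails at once if a jar is shifted by more than 8 mm (pushed, lifted or carried) (distance of any of jar_near, jar_far from where it was at the start of the episode above 0.008 m).
It fails at once if the garlic or the salt shaker is shifted by more than 15 mm (distance of any of garlic, salt_shaker from where it was at the start of the episode above 0.015 m).
It also fails if it takes over 48 s, if anything falls off the work surface, if the arm or the gripper's body presses on something with over 40 N, if the wrist force passes 120 N, or if a joint passes its speed limit or range.

### The arm

A 6-joint arm with a two-finger parallel gripper is mounted at the origin on a cart in front of the work surface, level with it; the furniture and walls round the work are solid. World frame = base frame: x ahead of the robot, y to its left, z up, the work surface at z = 0. Lengths are in m, angles in rad, forces in N, time in s.
With the tool pointing down it reaches from about 0.35 to 0.775 m from the base axis. Payload 7.3 kg.
Tool frame: the origin (TCP) lies at the centre of the arm's flange, where the gripper is bolted on; the fingertips stand 178 mm ahead of it and the grasp point (between the pads) lies 159 mm ahead of it (tip_extent is the distance from the TCP to the fingertips, in m); z points along the fingers, y is the line along which they close (so a half turn about z gives the same grasp; the last joint's range is limited). The gripper opens to 92 mm and grips with 3 to 60 N. Pads are 19 mm wide; open, the fingers measure 130 mm over their backs; the gripper's body (75 mm by 190 mm) begins 47 mm behind the grasp point.
Start: joints at [1.137, 0.342, 1.524, -0, 1.275, -0.146], TCP at [0.149, 0.503, 0.405] pointing down, gripper open.
Joint ranges: [-2.53, 2.53], [-0.77, 2.02], [0.04, 2.7], [-1, 4.14], [0.28, 2.66], [-3.11, 3.11]. Speed limits (rad/s): [2.57, 2.57, 3.14, 3.14, 3.14, 3.14].

### API

Orientations are given as [roll, pitch, yaw] about the fixed x, y, z axes, in that order (R = Rz(yaw) Ry(pitch) Rx(roll)).
In Python, from cell import * gives the robot as it stands.
- The arm moves only by the tool arm_command, never from a script. Its arguments are lists of equal length, an entry for each row: "xyz": the shift along the world's x, y, z in mm, a list of three; "spin": the turn about the world's z in degrees. In form: {"xyz": [[tx, ty, tz], ...], "spin": [spin, ...]}. A call has 1 to 20 rows; each row shifts and turns the commanded pose from where the row before left it; what a row does not reach is not made up. A row lasts 1/10 s, in which the tool goes at most 50 mm and 8.59 degrees, less where a joint would pass 70% of its speed; a pose out of reach is approached as far as the arm can. A call with a gripper value outside its range is refused whole. "jaw" is the opening, from -1 (shut) to 1 (fully open), set as the call begins (left out, the last holds). The fingers move at their own pace and stop on an object; "squeeze" is the grip in N (left out, the last holds). Time passes only in rows, so rows that do not move let the fingers close. It gives the time, the measured TCP pose, the force, the opening and the grip force at its end, in the units of the state.
- observe(): the state, without advancing time (a new reading comes with each control period).
- read_camera(name): name is "side" or "top" or "wrist"; returns a dict with "img" (480x640x3 uint8, red, green, blue), "depth" (480x640 float32, m along the optical axis (not along the pixel's ray), 0 where there is no reading), "fx", "fy", "cx", "cy" (pixels), "dist_coeffs" ([k1, k2, p1, p2, k3] as OpenCV has them; the pictures are not rectified), "world_from_camera" (4x4, takes a point from camera to world coordinates). Camera axes: x right, y up, looking along -z (the intrinsics and any distortion apply to the point x, -y, -z); pixel columns grow to the right and rows downward; lengths in m; the calibration is good to about 2 mm. A picture is of the moment at which its call begins.
- hand_in(): hands the job in; it is judged then, once.
The state is a dict: "time": time; "qpos": joint angles; "qvel": joint speeds; "joint_efforts": joint torques, N m; "tool_pos": TCP position; "tool_rot": TCP orientation; "contact_force": force on the tool from outside, world axes, zero at the start; "torque": the same for the moment, N m; "opening": finger opening in m; "grip_force": force on a finger pad.
Only numpy, scipy, OpenCV 4.12 (cv2) and the standard library are available. Lean on these libraries where they do the work, as an engineer would, in place of code of your own. Each camera call takes 0.05 s, during which the arm holds its last target. There are 200 camera calls.

## Working session

There is one attempt and no reset: what is moved stays moved. The work goes in short steps, Python scripts to look and compute and a tool call to move; the robot and the scene stay as the last step left them, time stands still between calls to the robot, and variables do not carry over. Pictures are saved under pics/ and viewed, at most 10 in all, crops included, and the job is handed in when it is done.

Besides the shell and the picture viewer there is one more tool, called after "Call:" by a JSON object that holds its "method" and its "body". arm_command: Moves the arm, as the interface text tells. Its arguments: {"type":"object","properties":{"xyz":{"type":"array","items":{"type":"array","items":{"type":"number"}}},"spin":{"type":"array","items":{"type":"number"}},"jaw":{"type":"number"},"squeeze":{"type":"number"}},"required":["xyz","spin"]}

```bash
mkdir -p pics; ls; cat > h.py <<'E'
from cell import *
import numpy as np, cv2, pickle
def cap(n):
    c=read_camera(n); pickle.dump(c,open(f'{n}.pkl','wb')); return c
def pts(c):
    h,w=c['depth'].shape
    u,v=np.meshgrid(np.arange(w),np.arange(h))
    K=np.array([[c['fx'],0,c['cx']],[0,c['fy'],c['cy']],[0,0,1]])
    n=cv2.undistortPoints(np.stack([u,v],-1).reshape(-1,1,2).astype(np.float64),K,np.array(c['dist_coeffs'])).reshape(h,w,2)
    d=c['depth']; P=np.stack([n[...,0]*d,-n[...,1]*d,-d],-1)
    T=np.array(c['world_from_camera']); W=P@T[:3,:3].T+T[:3,3]; W[d==0]=np.nan
    return W
def ray(c,uv,z):
    K=np.array([[c['fx'],0,c['cx']],[0,c['fy'],c['cy']],[0,0,1]])
    n=cv2.undistortPoints(np.array(uv,float).reshape(-1,1,2),K,np.array(c['dist_coeffs'])).reshape(-1,2)
    T=np.array(c['world_from_camera']); d=np.c_[n[:,0],-n[:,1],-np.ones(len(n))]@T[:3,:3].T
    o=T[:3,3]; s=(z-o[2])/d[:,2]; return o+s[:,None]*d
E
python3 - <<'E'
from h import *
print(observe())
for n in('side','top'):
    c=cap(n); cv2.imwrite(f'pics/{n}0.png',c['img'][...,::-1]); print(n,np.round(c['world_from_camera'],3).tolist(),c['fx'],c['dist_coeffs'])
E
```

```text
pics
{'time': 0.0, 'qpos': array([ 1.13702957e+00,  3.42699050e-01,  1.52500138e+00, -1.44465995e-05,
        1.27539208e+00, -1.45996551e-01]), 'qvel': array([-0.00065571, -0.00159375, -0.00100705,  0.00138496,  0.00088238,
        0.00079664]), 'joint_efforts': array([-1.50034080e-03, -4.31252396e+01, -2.44221425e+01,  7.14628561e-02,
        5.61212772e-02, -1.30061912e-04]), 'tool_pos': array([0.14892449, 0.50329455, 0.4040625 ]), 'tool_rot': array([-3.14010674e+00, -2.04530027e-04,  2.85382651e+00]), 'contact_force': array([-0.31136025,  0.14451708,  0.45363119]), 'torque': array([-0.00070788, -0.05902222,  0.01993339]), 'grip_force': 0.0, 'opening': 0.09196779464258201}
side [[-0.933, 0.175, -0.314, 0.272], [-0.359, -0.457, 0.813, 0.641], [-0.001, 0.872, 0.49, 0.541], [0.0, 0.0, 0.0, 1.0]] 462.35793482517465 [0.03666583 0.         0.         0.         0.        ]
top [[0.007, 0.997, -0.082, 0.485], [-1.0, 0.005, -0.014, -0.158], [-0.014, 0.082, 0.997, 1.041], [0.0, 0.0, 0.0, 1.0]] 513.3524951391245 [-0.04194428  0.          0.          0.          0.        ]
```

View pics/side0.png

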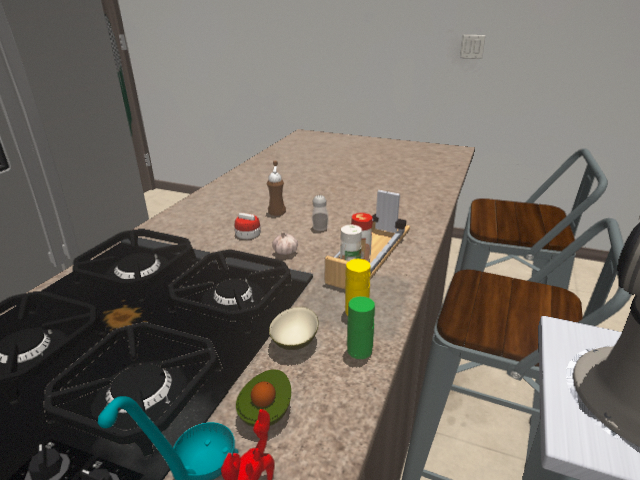

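View pics/top0.png

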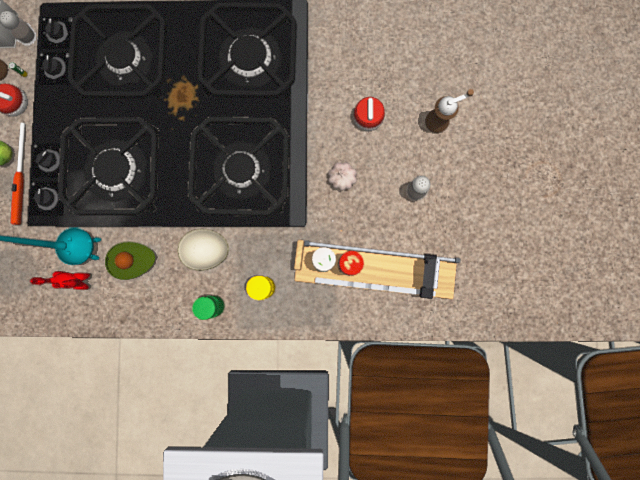

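The top view shows the rack from about (297,262) at its jar end to (458,280) at its open end. The plate is at (429,276), red cap (351,263), white cap (323,260), garlic (342,177), shaker (420,187). The rack's +y points left in the picture, roughly world +y.

```bash
python3 - <<'E'
from h import *
c=pickle.load(open('top.pkl','rb')); W=pts(c)
for n,uv,z in [('open-front',(453,299),.012),('jar-front',(296,281),.012),('stop top',(434,256),.118),('stop top front',(430,280),.118),('red',(351,263),.106),('white',(323,260),.1),('garlic',(342,177),.05),('salt',(420,187),.09),('strip far',(316,285),.024),('strip near',(420,294),.024)]:
    print(n,ray(c,uv,z)[0].round(4),W[uv[1],uv[0]].round(4))
im=cv2.resize(c['img'][225:315,280:480],None,fx=4,fy=4,interpolation=cv2.INTER_CUBIC)
cv2.imwrite('pics/top1.png',im[...,::-1])
E
```

```text
open-front [ 0.4535 -0.4175  0.012 ] [ 0.4532 -0.4201  0.0019]
jar-front [ 0.4875 -0.1044  0.012 ] [ 0.4875 -0.1037 -0.0009]
stop top [ 0.5335 -0.3577  0.118 ] [ 0.5371 -0.3724  0.0497]
stop top front [ 0.4904 -0.35    0.118 ] [ 0.4906 -0.356   0.0889]
red [ 0.5206 -0.2091  0.106 ] [ 0.52   -0.2083  0.1207]
white [ 0.526  -0.1582  0.1   ] [ 0.5253 -0.1582  0.1152]
garlic [ 0.6908 -0.1945  0.05  ] [ 0.6915 -0.1946  0.0464]
salt [ 0.6642 -0.3391  0.09  ] [ 0.665  -0.34    0.0855]
strip far [ 0.4798 -0.1446  0.024 ] [ 4.797e-01 -1.443e-01  2.000e-04]
strip near [ 0.4634 -0.3495  0.024 ] [ 0.4639 -0.3447  0.0496]
```

View pics/top1.png

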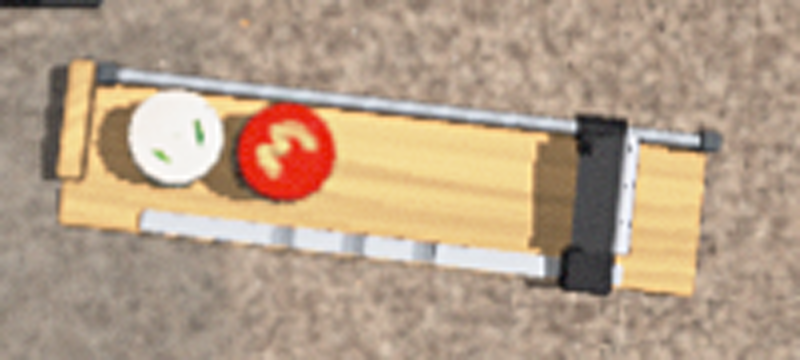

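The crop shows the three notches at crop x≈285, 353 and 424. The middle one is at full pixel (368,286), and the plate's top edge is at u≈437. I'll shut the gripper, turn it so the closing line lies across the rack, and hover over the open end.

Call:
{"method": "arm_command", "body": {"xyz": [[24,-34,0],[24,-34,0],[24,-34,0],[24,-34,0],[24,-34,0],[24,-34,0],[24,-34,0],[24,-34,0],[24,-34,0],[24,-34,0],[24,-34,0],[24,-34,0]], "spin": [-8,-8,-8,-8,-8,-8,-8,-8,-8,-7.7,0,0], "jaw": -1}}

```text
time: 1.3
tool_pos: [0.4376, 0.0938, 0.4046]
tool_rot: [-3.141, -0.0, 1.462]
contact_force: [0.0, 0.7, -0.3]
opening: 0.0019
grip_force: 0.0
```

Call:
{"method": "arm_command", "body": {"xyz": [[4.5,-43,0],[4.5,-43,0],[4.5,-43,0],[4.5,-43,0],[4.5,-43,0],[4.5,-43,0],[4.5,-43,0],[4.5,-43,0],[4.5,-43,0],[4.5,-43,0],[4.5,-43,0],[0,0,0],[0,0,0]], "spin": [0,0,0,0,0,0,0,0,0,0,0,0,0]}}

```text
time: 2.6
tool_pos: [0.4862, -0.3782, 0.4035]
tool_rot: [-3.14, -0.002, 1.461]
contact_force: [0.2, 0.6, 0.1]
opening: 0.0005
grip_force: 0.0
```

```bash
python3 - <<'E'
from h import *
o=observe(); print(o['time'],o['tool_pos'],o['tool_rot'],o['opening'])
c=cap('wrist'); cv2.imwrite('pics/w0.png',c['img'][...,::-1]); print(np.round(c['world_from_camera'],3).tolist(),c['fx'],c['dist_coeffs'])
E
```

```text
2.6 [ 0.48618397 -0.37823179  0.40354404] [-3.14013351e+00 -1.64544375e-03  1.46108233e+00] 0.0004646072810546029
[[0.994, 0.106, 0.031, 0.495], [-0.11, 0.955, 0.274, -0.304], [-0.0, -0.276, 0.961, 0.383], [0.0, 0.0, 0.0, 1.0]] 374.46846127680965 [-0.01520101  0.          0.          0.          0.        ]
```

View pics/w0.png

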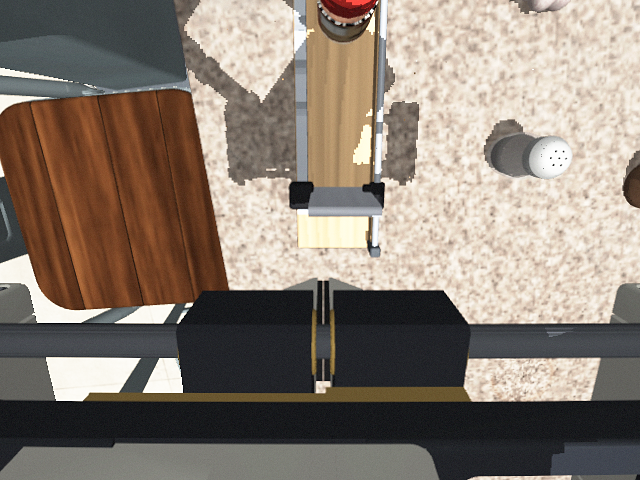

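The wrist view shows the stop's plate top at about (345,200), the strip along x≈301 and the red cap at (345,10). I'll move 60 mm along the rack for a second, nearer view of the notches.

Call:
{"method": "arm_command", "body": {"xyz": [[4,30,0],[4,30,0],[0,0,0],[0,0,0]], "spin": [0,0,0,0]}}

```text
time: 3.05
tool_pos: [0.4947, -0.3158, 0.4054]
tool_rot: [3.141, 0.001, 1.466]
contact_force: [-0.3, -0.6, 0.8]
opening: 0.0007
grip_force: 0.0
```

```bash
cp wrist.pkl w0.pkl; python3 - <<'E'
from h import *
c=cap('wrist'); print(observe()['tool_pos'])
a=pickle.load(open('w0.pkl','rb'))['img'][0:270,240:410]; b=c['img'][0:270,240:410]
im=cv2.resize(np.hstack([a,b]),None,fx=2.2,fy=2.2,interpolation=cv2.INTER_CUBIC)
cv2.imwrite('pics/w1.png',im[...,::-1]); print(im.shape)
E
```

```text
[ 0.4946122  -0.31666382  0.40526387]
(594, 748, 3)
```

View pics/w1.png

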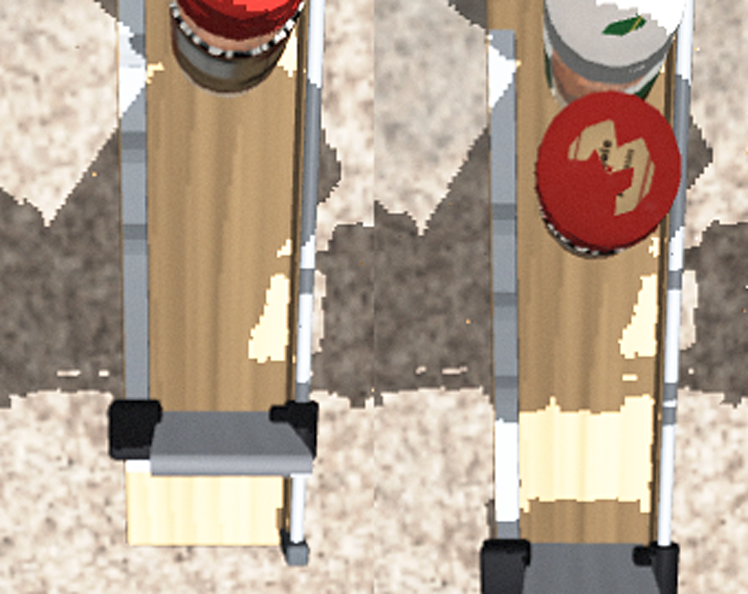

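Notches show as darker bands on the strip, at crop y≈140 and 232 (left view) and 212, 298 and 382 (right view). Next I'll take exact band positions from intensity profiles and measure the plate.

```bash
python3 - <<'E'
from h import *
for n,cols in (('w0.pkl',(298,305)),('wrist.pkl',(297,303))):
    c=pickle.load(open(n,'rb')); g=cv2.cvtColor(c['img'],cv2.COLOR_RGB2GRAY)[:,cols[0]:cols[1]].mean(1)
    print(n,g[20:200].astype(int).tolist())
    e=c['img'][:,330:360].mean((1,2)); print('plate',e[180:260].astype(int).tolist())
    W=pts(c); print('depthz',(W[180:225:2,345]*1000).round(0).tolist())
# rack axis via strip edges / board edges in w0
c=pickle.load(open('w0.pkl','rb'))
print(ray(c,[(297,247),(366,247),(294.5,40)],.012).round(4), ray(c,[(301,63.6),(301,105.5)],.024).round(4))
c=pickle.load(open('wrist.pkl','rb'))
print(ray(c,[(299.5,96),(299.5,135.5),(299.5,173.6)],.024).round(4))
E
```

```text
w0.pkl [151, 148, 162, 184, 201, 232, 231, 237, 238, 221, 220, 254, 254, 253, 253, 253, 253, 253, 253, 252, 237, 238, 233, 211, 213, 206, 186, 183, 171, 166, 166, 167, 166, 166, 165, 165, 166, 165, 167, 150, 126, 118, 121, 121, 121, 123, 121, 127, 142, 144, 144, 146, 145, 144, 158, 163, 164, 162, 165, 163, 164, 164, 164, 162, 164, 163, 164, 163, 162, 162, 161, 163, 161, 163, 163, 161, 162, 162, 162, 162, 162, 151, 117, 121, 120, 122, 122, 121, 124, 144, 143, 144, 146, 144, 148, 150, 161, 160, 161, 160, 161, 158, 160, 158, 158, 158, 159, 157, 158, 157, 156, 157, 157, 157, 157, 157, 157, 156, 156, 156, 156, 155, 155, 155, 156, 155, 156, 155, 155, 155, 154, 155, 155, 155, 156, 153, 153, 154, 154, 154, 154, 152, 154, 153, 153, 154, 152, 152, 153, 154, 152, 152, 153, 152, 155, 154, 154, 153, 152, 155, 144, 94, 7, 15, 19, 22, 24, 24, 25, 25, 25, 25, 23, 24, 21, 25, 23, 23, 24, 22]
plate [145, 145, 146, 145, 146, 146, 141, 122, 118, 118, 118, 117, 116, 117, 116, 116, 117, 116, 116, 115, 115, 115, 115, 114, 114, 112, 122, 149, 162, 172, 182, 185, 183, 175, 163, 142, 187, 238, 244, 243, 242, 
[... 2112 characters left out ...]
520.0, -295.0, 12.0], [520.0, -297.0, 12.0], [520.0, -299.0, 12.0], [520.0, -301.0, 12.0], [520.0, -303.0, 13.0], [520.0, -305.0, 12.0], [519.0, -307.0, 12.0], [519.0, -310.0, 10.0], [519.0, -311.0, 11.0], [519.0, -314.0, 11.0], [519.0, -316.0, 12.0], [518.0, -317.0, 12.0], [518.0, -319.0, 12.0], [518.0, -322.0, 12.0], [518.0, -324.0, 11.0], [518.0, -326.0, 12.0], [518.0, -328.0, 11.0], [517.0, -330.0, 10.0], [517.0, -332.0, 12.0], [517.0, -334.0, 12.0], [517.0, -336.0, 12.0]]
[[ 0.4555 -0.4162  0.012 ]
 [ 0.5267 -0.4241  0.012 ]
 [ 0.4783 -0.2227  0.012 ]] [[ 0.4821 -0.2448  0.024 ]
 [ 0.4777 -0.2796  0.024 ]]
[[ 0.486  -0.2098  0.024 ]
 [ 0.4818 -0.2441  0.024 ]
 [ 0.4775 -0.2791  0.024 ]]
```

```bash
python3 - <<'E'
from h import *
a=pickle.load(open('w0.pkl','rb'));b=pickle.load(open('wrist.pkl','rb'))
t=np.radians(6.7);d=np.array([np.sin(t),np.cos(t)])
for c,l in((a,[(301,66.5),(301,108.5)]),(b,[(299.5,99.3),(299.5,139),(299.5,177)])):
    P=ray(c,l,.024);print(P.round(4),(P[:,:2]@d).round(4))
P=ray(a,[(345,206.3),(345,216)],.118);print('plate far,near',P.round(4),(P[:,:2]@d).round(4))
P=ray(a,[(314,235),(381,235)],.012)
W=pts(a);m=W[190:204,315:375].reshape(-1,3);m=m[(m[:,2]>.03)&(m[:,2]<.112)];print('far face s',np.median(m[:,:2]@d),np.polyfit(m[:,0],m[:,1],1))
# top cam far face & notches
c=pickle.load(open('top.pkl','rb'))
P=ray(c,[(280+353/4,225+243/4),(280+424/4,225+251/4)],.024);print('top notches',P.round(4),(P[:,:2]@d).round(4))
W2=pts(c);m=W2.reshape(-1,3);k=(m[:,2]>.06)&(m[:,2]<.112)&(abs(m[:,0]-.505)<.03)&(abs(m[:,1]+.36)<.03);print('top far',np.median(m[k][:,:2]@d),k.sum())
k=(m[:,2]>.1)&(abs(m[:,0]-.52)<.04)&(abs(m[:,1]+.2)<.03);q=m[k];print('jar z',np.nanmax(q[:,2]),(q[:,:2]@d).min())
print('tool s now',np.array(observe()['tool_pos'][:2])@d)
E
```

```text
[[ 0.4818 -0.2472  0.024 ]
 [ 0.4774 -0.2822  0.024 ]] [-0.1893 -0.2246]
[[ 0.4857 -0.2126  0.024 ]
 [ 0.4814 -0.2473  0.024 ]
 [ 0.4771 -0.2823  0.024 ]] [-0.1545 -0.1894 -0.2247]
plate far,near [[ 0.505  -0.3575  0.118 ]
 [ 0.5043 -0.3646  0.118 ]] [-0.2962 -0.3033]
far face s -0.2968839902473016 [-0.10857202 -0.30342073]
top notches [[ 0.479  -0.2476  0.024 ]
 [ 0.4753 -0.2826  0.024 ]] [-0.1901 -0.2252]
top far -0.2964916610768359 174
jar z 0.12351931626178514 -0.1676819658005699
tool s now -0.2567944462243459
```

Call:
{"method": "arm_command", "body": {"xyz": [[1,-30,0],[1,-30,0],[1.5,-29,0],[0,0,-30],[0,0,-30],[0,0,-30],[0,0,-30],[0,0,-29],[0,0,0],[0,0,0]], "spin": [-0.6,0,0,0,0,0,0,0,0,0]}}

```text
time: 4.1
tool_pos: [0.4979, -0.4071, 0.256]
tool_rot: [-3.141, -0.0, 1.452]
contact_force: [0.4, -0.3, 0.8]
opening: 0.0005
grip_force: 0.0
```

```bash
cat > st.py <<'E'
from h import *
t=np.radians(6.7);d=np.array([np.sin(t),np.cos(t)]);e=np.array([d[1],-d[0]])
o=observe();p=o['tool_pos'];f=o['contact_force']
print('t',o['time'],'s',p[:2]@d,'e',p[:2]@e,'z',p[2],'yaw',np.degrees(o['tool_rot'][2]),'f',f,'fs',f[:2]@d)
E
python3 st.py; python3 - <<'E'
from h import *
c=cap('wrist'); cv2.imwrite('pics/w2.png',c['img'][...,::-1])
E
```

```text
t 4.1 s -0.34622971178009077 e 0.5420356061707216 z 0.25602797305127994 yaw 83.18232571602616 f [ 0.35643466 -0.31501034  0.81023912] fs -0.2712735278708597
```

View pics/w2.png

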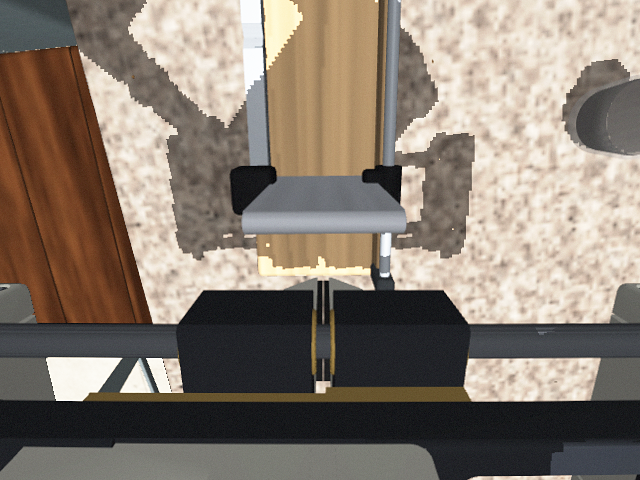

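The fingers at (323,290) line up with the plate's near face (x 245 to 405). I'll push on up to a little short of the first notch.

Call:
{"method": "arm_command", "body": {"xyz": [[0.7,6,0],[0.7,6,0],[0.7,6,0],[0.5,4,0],[0.5,4,0],[0.5,4,0],[0.5,4,0],[0.5,4,0],[0.5,4,0],[0.5,4,0],[0.5,4,0],[0.5,4,0],[0.5,4,0],[0.5,4,0],[0.5,4,0],[0.5,4,0],[0,0,0],[0,0,0]], "spin": [0,0,0,0,0,0,0,0,0,0,0,0,0,0,0,0,0,0]}}

```text
time: 5.95
tool_pos: [0.5068, -0.3359, 0.2555]
tool_rot: [-3.141, -0.001, 1.453]
contact_force: [0.5, 0.1, 0.1]
opening: 0.0004
grip_force: 0.0
```

```bash
cat > pl.py <<'E'
from st import *
def plate(c):
    m=pts(c).reshape(-1,3);S=m[:,:2]@d
    k=(m[:,2]>.06)&(m[:,2]<.108)&(abs(m[:,:2]@e-.544)<.022)&(S>-.32)&(S<-.172)
    return np.median(S[k]),k.sum()
print('far face top',plate(cap('top')),'wrist',plate(cap('wrist')))
E
python3 pl.py
```

```text
t 5.95 s -0.2744302567714757 e 0.5425087235508236 z 0.25552672997190734 yaw 83.22252910121817 f [0.50328939 0.10401854 0.12209107] fs 0.1620273017558553
far face top (np.float64(nan), np.int64(0)) wrist (np.float64(-0.25442501775878434), np.int64(4094))
  return _methods._mean(a, axis=axis, dtype=dtype,
  ret = ret.dtype.type(ret / rcount)
```

Call:
{"method": "arm_command", "body": {"xyz": [[0.5,4,0],[0.5,4,0],[0.5,4,0],[0.5,4,0],[0.5,4,0],[0.5,4,0],[0.5,4,0],[0.2,2,0],[0.2,2,0],[0.3,2,0],[0.2,2,0],[0.2,2,0],[0.3,2,0]], "spin": [0,0,0,0,0,0,0,0,0,0,0,0,0]}}

```text
time: 7.35
tool_pos: [0.5114, -0.2981, 0.256]
tool_rot: [3.14, 0.004, 1.453]
contact_force: [-1.9, -9.4, -2.6]
opening: 0.0004
grip_force: 4.9
```

Call:
{"method": "arm_command", "body": {"xyz": [[0.2,2,0],[0.2,2,0],[0.5,3,0],[0.3,3,0],[0.3,3,0],[0.3,2,0],[0,0,0],[0,0,0]], "spin": [0,0,0,0,0,0,0,0]}}

```text
time: 8.15
tool_pos: [0.5135, -0.2809, 0.2556]
tool_rot: [-3.142, -0.001, 1.452]
contact_force: [0.4, -0.1, 0.2]
opening: 0.0003
grip_force: 0.0
```

```bash
python3 -W ignore pl.py
```

```text
t 8.15 s -0.21908378384919944 e 0.5427329269560888 z 0.25563974879660084 yaw 83.21735016469385 f [ 0.39045643 -0.07820113  0.18212957] fs -0.03211222281913327
far face top (np.float64(nan), np.int64(0)) wrist (np.float64(-0.19991073215073243), np.int64(4132))
```

Call:
{"method": "arm_command", "body": {"xyz": [[0.2,2,0],[0.2,2,0],[0.3,2,0],[0.2,2,0],[0.1,1,0]], "spin": [0,0,0,0,0]}}

```text
time: 8.75
tool_pos: [0.5143, -0.2724, 0.2557]
tool_rot: [3.141, -0.0, 1.452]
contact_force: [0.5, -2.4, -2.5]
opening: 0.0006
grip_force: 1.8
```

Call:
{"method": "arm_command", "body": {"xyz": [[0.1,1,0],[0.1,1,0]], "spin": [0,0]}}

```text
time: 8.95
tool_pos: [0.5145, -0.2704, 0.2557]
tool_rot: [3.142, -0.0, 1.452]
contact_force: [0.7, -2.0, -1.4]
opening: 0.0004
grip_force: 0.9
```

```bash
python3 -W ignore pl.py
```

```text
t 8.95 s -0.2084873554150399 e 0.5425734110736119 z 0.2557185478655857 yaw 83.20788221970311 f [ 0.68409365 -1.98448456 -1.38501005] fs -1.8911181115300373
far face top (np.float64(nan), np.int64(0)) wrist (np.float64(-0.1892855161797826), np.int64(4145))
```

Call:
{"method": "arm_command", "body": {"xyz": [[0.1,1,0],[0,0,0]], "spin": [0,0]}}

```text
time: 9.25
tool_pos: [0.5146, -0.2692, 0.2558]
tool_rot: [-3.141, -0.001, 1.452]
contact_force: [-0.1, -0.1, -0.1]
opening: 0.0006
grip_force: 0.0
```

Call:
{"method": "arm_command", "body": {"xyz": [[0.1,1,0],[0,0,0]], "spin": [0,0]}}

```text
time: 9.45
tool_pos: [0.5147, -0.2683, 0.2558]
tool_rot: [-3.142, -0.0, 1.452]
contact_force: [0.2, 1.0, -0.5]
opening: 0.0005
grip_force: 0.0
```

```bash
python3 -W ignore pl.py
```

```text
t 9.45 s -0.20645561651559627 e 0.5424745615835733 z 0.2557770825543444 yaw 83.21423597928238 f [ 0.16473653  1.03053432 -0.46678165] fs 1.0427163738538252
far face top (np.float64(nan), np.int64(0)) wrist (np.float64(-0.18730605756611585), np.int64(4141))
```

Call:
{"method": "arm_command", "body": {"xyz": [[0.1,1,0]], "spin": [0]}}

```text
time: 9.65
tool_pos: [0.5148, -0.2676, 0.2557]
tool_rot: [3.141, -0.0, 1.452]
contact_force: [-0.2, -0.8, -0.1]
opening: 0.0006
grip_force: 0.3
```

```bash
python3 -W ignore pl.py
```

```text
t 9.65 s -0.20573003181987304 e 0.5424919676085078 z 0.25574310832200975 yaw 83.20219472067669 f [-0.20955079 -0.84232793 -0.1453587 ] fs -0.8610238262323805
far face top (np.float64(nan), np.int64(0)) wrist (np.float64(-0.18653951885116157), np.int64(4114))
```

Call:
{"method": "arm_command", "body": {"xyz": [[0.1,1,0]], "spin": [0]}}

```text
time: 9.85
tool_pos: [0.5149, -0.2666, 0.2557]
tool_rot: [3.141, 0.0, 1.452]
contact_force: [0.7, -1.2, 0.7]
opening: 0.0
grip_force: 0.2
```

```bash
python3 -W ignore pl.py
```

```text
t 9.85 s -0.20473295774259714 e 0.5424842356956148 z 0.25573455397241385 yaw 83.204139287799 f [ 0.70780004 -1.24860009  0.65671392] fs -1.1574934105730028
far face top (np.float64(nan), np.int64(0)) wrist (np.float64(-0.1855720033741309), np.int64(4014))
```

Call:
{"method": "arm_command", "body": {"xyz": [[0.1,0.7,0]], "spin": [0]}}

```text
time: 10.05
tool_pos: [0.515, -0.266, 0.2557]
tool_rot: [3.141, 0.0, 1.452]
contact_force: [-0.5, -2.7, -0.9]
opening: 0.0003
grip_force: 1.5
```

```bash
python3 -W ignore pl.py
```

```text
t 10.05 s -0.20413759067703152 e 0.542490099094978 z 0.25574633141920444 yaw 83.21796391502838 f [-0.47385779 -2.67590392 -0.85583275] fs -2.7129145746024403
far face top (np.float64(nan), np.int64(0)) wrist (np.float64(-0.18541798668075837), np.int64(3975))
```

Call:
{"method": "arm_command", "body": {"xyz": [[0.1,0.6,0]], "spin": [0]}}

```text
time: 10.25
tool_pos: [0.515, -0.2658, 0.2558]
tool_rot: [3.141, 0.001, 1.452]
contact_force: [-2.0, -4.4, -1.4]
opening: 0.0002
grip_force: 2.7
```

```bash
python3 -W ignore pl.py
```

```text
t 10.25 s -0.20385837795196343 e 0.5424834584631416 z 0.2557526723582355 yaw 83.21646380454354 f [-2.03145699 -4.3506364  -1.37329464] fs -4.55793595908527
far face top (np.float64(nan), np.int64(0)) wrist (np.float64(-0.18526618833139885), np.int64(3971))
```

The force climbs to 4.6 N while the plate hardly moves, so the pin is seated. I'll back off, rise and check.

Call:
{"method": "arm_command", "body": {"xyz": [[-0.5,-4,0],[-1,-8,0],[-2,-20,0],[-4,-30,0],[-4,-30,0],[0,0,30],[0,0,40],[0,0,40],[0,0,40],[0,-40,0],[0,-40,0],[0,0,0],[0,0,0]], "spin": [0,0,0,0,0,0,0,0,0,0,0,0,0]}}

```text
time: 11.65
tool_pos: [0.5027, -0.439, 0.4048]
tool_rot: [-3.141, -0.001, 1.45]
contact_force: [0.9, 0.5, -0.2]
opening: 0.0002
grip_force: 0.0
```

```bash
python3 -W ignore - <<'E'
from pl import *
c=pickle.load(open('wrist.pkl','rb'));t0=cap('top')
a=cv2.resize(c['img'][0:250,200:450],(500,500));b=cv2.resize(t0['img'][225:315,280:480],(800,360))
im=np.zeros((600,800,3),np.uint8);im[:240,:533]=cv2.resize(b,(533,240));im[240:,:360]=cv2.resize(a,(360,360));cv2.imwrite('pics/end.png',im[...,::-1])
E
```

```text
t 11.65 s -0.37732397128223083 e 0.5505247507890826 z 0.4048176107482318 yaw 83.07928229797865 f [ 0.91316572  0.4987117  -0.18407822] fs 0.6018455443733761
far face top (np.float64(-0.184334824374882), np.int64(53)) wrist (np.float64(nan), np.int64(0))
```

View pics/end.png

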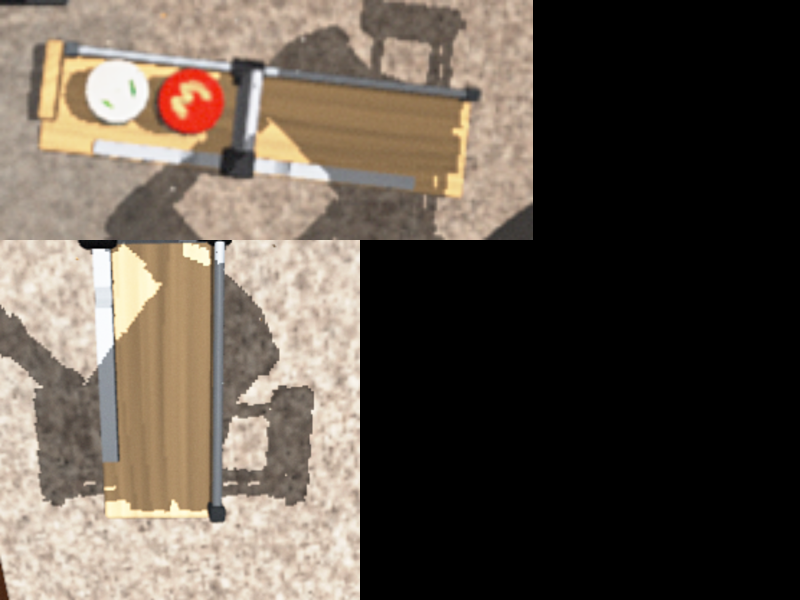

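The end picture shows the housing over the middle notch with the first notch free behind it. The plate is within about 1 mm of the target, and the jars look unmoved.

```bash
python3 -c "
from cell import *
print(hand_in())"
```

```text
the job is handed in; nothing more can be done
None
```

The stop is pushed into the middle notch and the job is handed in: the plate measures within about 1 mm of the notch's middle, the push force climbed to 4.6 N with almost no movement, which fits a seated pin, and the jars look unmoved; no verdict came back from the judging, and I did not re-measure the garlic and salt shaker.

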